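Hold the blind boss hole-up for tacking

TASK

A square aluminium mounting boss, drilled blind from one end only, lies on its side on the welding bench. Find the drilled end by eye or feel, pick the boss up and turn it over so the hole points straight up, then seat its solid end squarely on the blue scribed outline of the clamped bracket plate, and finish still gripping it and pressing it down with about 10 N (a kilo's weight) so that your mate can tack it. Do not drop the boss or knock it over, and leave the tools and offcuts lying around it where they are.

Things in the scene. Friction and masses are not known exactly. Their poses are not given: they have to be found in the camera images.
- boss: Bright aluminium square bar 36 x 36 x 72 mm long, 0.18 to 0.29 kg, at the start lying on a long side, pointing any way. Origin at its centre (18 mm above the bench when lying). Its x axis runs along its length to the drilled end: that face (x = +36 mm) has a round blind hole 18 mm across, 45 mm deep; the other end is solid and flat.
- boss_solid_end (a point): Centre of the boss's solid, flat end face, 36 mm from the boss's origin along its -x; axes as the boss's.
- plate: Bracket plate, bright aluminium, 110 mm (its x) x 150 mm (its y) x 10 mm thick, fixed on the bench; origin at the centre of its underside. A red magnet hold-down with a steel strap stands over each y end: fixed, 38 mm high, from 58 to 111 mm from the plate's centre along y and up to 22 mm either side in x.
- mark (a point): Centre of the blue scribed square outline (42 x 42 mm, sides parallel to the plate's edges, with short centre ticks outside it) in the middle of the plate's top, 10 mm above the bench; axes as the plate's. Drawn only, no relief.
- tube_offcut: Bystander: grey steel square-tube offcut, 40 x 40 x 60 mm long, open right through along its x; origin under its centre.
- magnet_square: Bystander: red flat arrow-shaped welding magnet, 110 x 55 x 21 mm high; origin on its underside, in the middle of its long side.
- chipping_hammer: Bystander: hammer with wooden handle and dark head, 260 mm long along its x, lying, 26 mm high; origin under its middle.
- wire_brush: Bystander: wooden wire scratch brush, 275 mm long along its x, 29 mm high; origin underneath near the middle.
- tape_measure: Bystander: yellow pocket tape measure, 70 x 36 x 61 mm high; origin under its centre.
- gel_tin: Bystander: closed tin of anti-spatter gel, 72 mm across, 56 mm high, bright metal with a blue band, standing; origin under its centre.
- pliers: Bystander: red-handled pliers lying flat, about 165 mm long along its x, 14 mm high; origin on the bench below the pivot.
Mind the look-alikes: they are no part of the job. What is shaped like the boss but purple or turquoise is not meant. Of the things that look like the plate, the largest one is meant.

How it is judged:
By the outcome, as a careful person would: the job done as asked, in the order asked, and still so for the second after the job is handed in, while the arm keeps its last pose, push and grip.
It also fails if it takes over 64 s, if anything falls off the work surface, if the arm or the gripper's body presses on something with over 40 N, if the wrist force passes 120 N, or if a joint passes its speed limit or range.

ROBOT

A 7-joint arm with a two-finger parallel gripper is mounted at the origin on the work surface. World frame = base frame: x ahead of the robot, y to its left, z up, the work surface at z = 0. Lengths are in m, angles in rad, forces in N, time in s.
With the tool pointing down it reaches from about 0.425 to 0.925 m from the base axis. Payload 6.8 kg.
Tool frame: the origin (TCP) lies between the finger pads; the fingertips stand 22 mm ahead of it and the grasp point (between the pads) lies 3 mm ahead of it; z points along the fingers, y is the line along which they close (so a half turn about z gives the same grasp; the last joint's range is limited). The gripper opens to 85 mm and grips with 20 to 120 N. Pads are 22 mm wide; open, the fingers measure 114 mm over their backs; the gripper's body (76 mm by 85 mm) begins 54 mm behind the grasp point. The pads swing forward as they close: fully open they stand 13 mm farther back than shut.
Start: joints at [1.155, 0.477, 0.022, 1.555, -0.011, 1.109, -0.083], TCP at [0.205, -0.643, 0.253] pointing down, gripper open.
Joint ranges: [-2.96, 2.96], [-0.34, 2.1], [-1.41, 1.46], [0.24, 2.44], [-1.37, 4.51], [0.17, 1.92], [-2.96, 2.96]. Speed limits (rad/s): [2.39, 2.39, 3.14, 3.14, 3.14, 3.14, 3.14].

INTERFACE

Orientations are given as a unit quaternion [w, x, y, z].
In Python, from station import bot gives the robot as it stands.
- The arm moves only by the tool servo_tool, never from a script. Its argument "motion" is a list that holds one entry, the list of rows, each a list of 5 numbers: the opening, from 0 (shut) to 1 (fully open), then the shift along the world's x, y, z each as a share of 0.04 m, from -1 to 1, then the turn about the world's z as a share of 0.12 rad, from -1 to 1. A call has 1 to 20 rows; each row shifts and turns the commanded pose from where the row before left it; what a row does not reach is not made up. A row lasts 1/10 s, in which the tool goes at most 50 mm and 8.59 degrees, less where a joint would pass 70% of its speed; a pose out of reach is approached as far as the arm can. A call with a number of a shift or a turn outside -1 to 1 is refused whole. A call with a gripper value outside its range is refused whole. The fingers move at their own pace and stop on an object; "newtons" is the grip in N (left out, the last holds). Time passes only in rows, so rows that do not move let the fingers close. It gives the time, the measured TCP pose, the force, the opening and the grip force at its end, in the units of the state.
- bot.get_obs(): the state, without advancing time (a new reading comes with each control period).
- bot.read_camera(name): name is "scene" or "top" or "wrist"; returns (picture, depth): 384x512x3 uint8, red, green, blue; 384x512 float32, m along the optical axis (not along the pixel's ray), 0 where there is no reading.
- bot.get_calibration(name): a dict with "fovy" (degrees; the focal length in pixels is half the picture's height over the tangent of half this angle, whatever the lens; pixels are square), "cx", "cy" (the principal point, pixels), "view" (4x4, takes a point from world to camera coordinates). Camera axes: x right, y down, z forward; pixel columns grow to the right and rows downward; lengths in m; the calibration is good to about 2 mm. A picture is of the moment at which its call begins: read the wrist's pose just before it. get_calibration takes no time and is no camera call; for the wrist camera it gives the pose at the moment of the call.
- bot.hand_in(): hands the job in; it is judged then, once.
The state is a dict: "t": time; "q": joint angles; "joint_vel": joint speeds; "joint_torque": joint torques, N m; "eef_pos": TCP position; "tool_rot": TCP orientation; "contact_force": force on the tool from outside, world axes, zero at the start; "torque": the same for the moment, N m; "gripper_width": opening from 0.0 (shut) to 1.0 (fully open); "grasp_force": force on a finger pad.
Only numpy, scipy, OpenCV 4.12 (cv2) and the standard library are available. Lean on these libraries where they do the work, as an engineer would, in place of code of your own. Each camera call takes 0.05 s, during which the arm holds its last target. There are 200 camera calls.

## Working session

There is one attempt and no reset: what is moved stays moved. The work goes in short steps, Python scripts to look and compute and a tool call to move; the robot and the scene stay as the last step left them, time stands still between calls to the robot, and variables do not carry over. Pictures are saved under pics/ and viewed, at most 10 in all, crops included, and the job is handed in when it is done.

Besides the shell and the picture viewer there is one more tool, called after ">>>" in YAML: its name, and indented under it one key for each argument. servo_tool: Moves the arm, as the interface text tells. Shift numbers are shares of 0.04 m and turn numbers shares of 0.12 rad, none past 1 either way. Its arguments: {"type":"object","properties":{"motion":{"type":"array"},"newtons":{"type":"number"}},"required":["motion"]}

```bash
mkdir -p pics; ls; cat > h.py <<'E'
import numpy as np, cv2
from station import bot
def K(n):
    c=bot.get_calibration(n); f=192/np.tan(np.radians(c["fovy"])/2); return f,c["cx"],c["cy"],np.array(c["view"])
def ray(cal,u,v):
    f,cx,cy,V=cal; R=V[:3,:3]; o=-R.T@V[:3,3]; return o,R.T@np.array([(u-cx)/f,(v-cy)/f,1.])
def onz(cal,u,v,z):
    o,d=ray(cal,u,v); return o+d*(z-o[2])/d[2]
def cloud(cal,D):
    f,cx,cy,V=cal; v,u=np.mgrid[:D.shape[0],:D.shape[1]]
    P=np.stack([(u-cx)/f*D,(v-cy)/f*D,D],-1); return (P-V[:3,3])@V[:3,:3]
E
python3 - <<'E'
from h import *
o=bot.get_obs(); print({k:np.round(v,3) for k,v in o.items()})
for n in("top","scene"):
    cal=K(n); p,d=bot.read_camera(n); np.savez(f"{n}0.npz",p=p,d=d,f=cal[0],cx=cal[1],cy=cal[2],V=cal[3])
    cv2.imwrite(f"pics/{n}0.png",cv2.resize(p[...,::-1],(800,600),interpolation=cv2.INTER_CUBIC))
    print(n,np.round(cal[0],1),cal[1:3],np.round(cal[3],3).tolist(),(d>0).mean())
E
```

```text
pics
{'t': np.float64(0.0), 'q': array([ 1.155,  0.478,  0.022,  1.556, -0.011,  1.109, -0.083]), 'joint_vel': array([-0.   , -0.002,  0.   ,  0.001,  0.   , -0.002,  0.   ]), 'joint_torque': array([ 0.0000e+00, -5.9645e+01,  1.6080e+00, -2.8119e+01,  1.2000e-02,
        9.0000e-03,  0.0000e+00]), 'eef_pos': array([ 0.204, -0.643,  0.252]), 'tool_rot': array([-0.001,  0.988,  0.153, -0.   ]), 'contact_force': array([ 0.596,  0.548, -0.456]), 'torque': array([ 0.004, -0.002,  0.003]), 'grasp_force': np.float64(0.0), 'gripper_width': np.float64(1.003)}
top 464.2 (260.39521839427056, 192.37887585235313) [[-0.008, -1.0, 0.003, 0.033], [-0.998, 0.008, -0.058, 0.496], [0.058, -0.004, -0.998, 1.388], [0.0, 0.0, 0.0, 1.0]] 0.9962005615234375
scene 452.6 (245.41559559636846, 185.76128565394532) [[0.561, 0.828, -0.015, -0.314], [0.643, -0.447, -0.622, -0.293], [-0.522, 0.339, -0.783, 1.764], [0.0, 0.0, 0.0, 1.0]] 0.9959564208984375
```

View pics/top0.png

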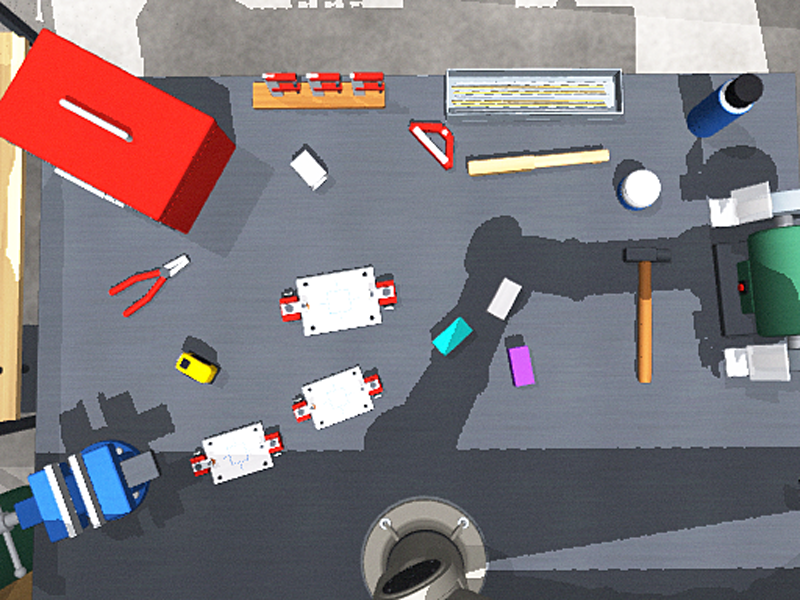

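View pics/scene0.png

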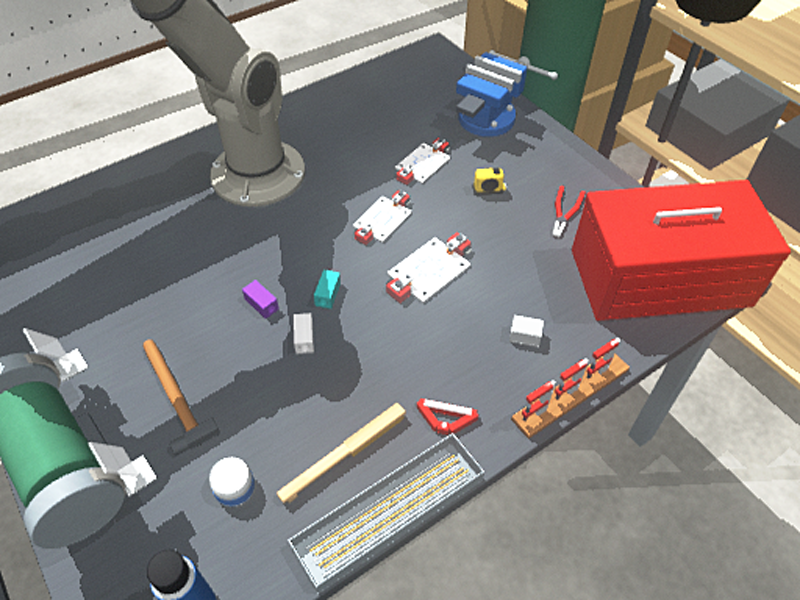

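The top view shows the largest plate at (340,300). The boss candidate is in the shadow at (505,298), close to the turquoise (452,337) and purple (521,365) look-alikes. The light block at (309,167) is probably the tube offcut. Next I'll measure these.

```bash
python3 - <<'E'
from h import *
for n in("top","scene"):
    z=np.load(n+"0.npz"); cal=(float(z["f"]),float(z["cx"]),float(z["cy"]),z["V"]); C=cloud(cal,z["d"]); p=z["p"]
    hsv=cv2.cvtColor(p,cv2.COLOR_RGB2HSV)
    m=((C[...,2]>.006)&(C[...,2]<.07)&(C[...,0]>.2)&(C[...,0]<.95)&(abs(C[...,1])<.6)).astype(np.uint8)
    N,L,S,c=cv2.connectedComponentsWithStats(m)
    for i in range(1,N):
        if S[i,4]<60: continue
        P=C[L==i]; top=np.percentile(P[:,2],95); T=P[P[:,2]>top-.008]
        r=cv2.minAreaRect((T[:,:2]*1000).astype(np.float32))
        print(n,"uv",np.round(c[i]*800/512).astype(int),"top",round(top,3),"ctr",np.round(r[0],1),"size",np.round(r[1],0),"ang",round(r[2],1),"rgb",p[L==i].mean(0).astype(int))
E
```

```text
top uv [535  95] top 0.042 ctr [ 899.4 -220.5] size [ 93. 340.] ang 0.0 rgb [147 154 152]
top uv [318  96] top 0.063 ctr [903.9 179.8] size [216.  16.] ang 89.7 rgb [221 140  79]
top uv [526  90] top 0.017 ctr [ 908.3 -214.1] size [303.  42.] ang 89.7 rgb [230 225 185]
top uv [700 123] top 0.068 ctr [ 836.3 -543.7] size [63. 26.] ang 38.2 rgb [ 25  55 107]
top uv [435 141] top 0.024 ctr [811.7 -32.5] size [115.  54.] ang 41.8 rgb [236 113 108]
top uv [206 186] top 0.067 ctr [718.8 410.6] size [  6. 197.] ang 61.7 rgb [134  22  18]
top uv [308 169] top 0.045 ctr [751.3 217. ] size [61. 40.] ang 41.6 rgb [244 244 245]
top uv [535 162] top 0.033 ctr [ 764.9 -227.5] size [ 27. 272.] ang 5.0 rgb [245 236 189]
top uv [638 190] top 0.06 ctr [ 707.  -418.5] size [65. 64.] ang 44.4 rgb [209 214 222]
top uv [725 285] top 0.026 ctr [ 514.9 -588.7] size [178.  33.] ang 4.0 rgb [61 65 72]
top uv [645 303] top 0.028 ctr [ 471.5 -414.6] size [ 88. 258.] ang 78.9 rgb [149 106  65]
top uv [151 282] top 0.017 ctr [537.2 521.3] size [ 61. 157.] ang 30.8 rgb [227  97  93]
top uv [338 301] top 0.035 ctr 
[... 1502 characters left out ...]
.041 ctr [ 499.3 -155.8] size [35. 75.] ang 60.3 rgb [208 208 208]
scene uv [526 329] top 0.043 ctr [751.6 217. ] size [60. 46.] ang 41.2 rgb [212 214 214]
scene uv [179 403] top 0.029 ctr [ 468.  -429.6] size [ 87. 263.] ang 86.6 rgb [146 116  88]
scene uv [569 394] top 0.063 ctr [905.4 179.6] size [221.  14.] ang 89.8 rgb [190 129  92]
scene uv [395 496] top 0.04 ctr [ 900.  -219.5] size [ 93. 341.] ang 0.1 rgb [179 165 152]
scene uv [343 450] top 0.033 ctr [ 767.1 -227. ] size [ 28. 275.] ang 4.9 rgb [235 224 180]
scene uv [ 91 429] top 0.026 ctr [ 466.8 -589.7] size [86. 23.] ang 4.2 rgb [74 79 83]
scene uv [231 481] top 0.059 ctr [ 707.7 -419.8] size [65. 65.] ang 38.5 rgb [205 209 215]
```

```bash
python3 - <<'E'
from h import *
s=np.load("scene0.npz")["p"]; t=np.load("top0.npz")["p"]
def c(i,x,y,w,h,W,H): 
    x,y=int(x*.64-w/2),int(y*.64-h/2); return cv2.resize(i[y:y+h,x:x+w,::-1],(W,H),interpolation=cv2.INTER_CUBIC)
a=c(s,303,332,40,40,400,300*4//3)[:300]; 
img=np.vstack([np.hstack([c(s,303,332,48,36,400,300),c(t,505,298,48,36,400,300)]),np.hstack([c(s,429,267,80,60,400,300),c(t,340,300,84,63,400,300)])])
cv2.imwrite("pics/crops.png",img)
E
```

```text
(no output)
```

View pics/crops.png

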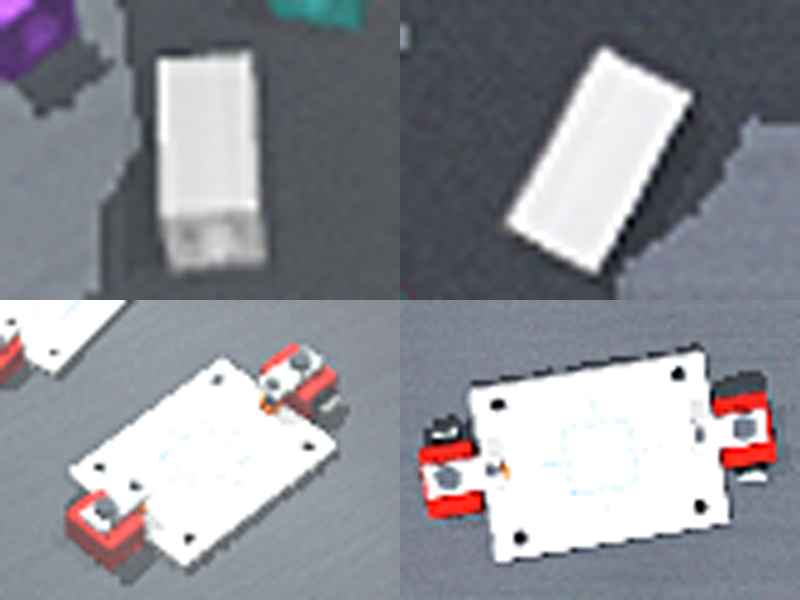

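```bash
python3 - <<'E'
from h import *
f,cx,cy,V=K("wrist"); R=V[:3,:3]; print(f,cx,cy,"cam pos",-R.T@V[:3,3],"fwd",R[2],"right",R[0]); print(bot.get_obs()["eef_pos"])
f,cx,cy,V=K("scene"); print("scene pos",-V[:3,:3].T@V[:3,3])
# plate top and blue mark
z=np.load("top0.npz"); cal=(float(z["f"]),float(z["cx"]),float(z["cy"]),z["V"]); C=cloud(cal,z["d"]); p=z["p"]
for n in("top","scene"):
    z=np.load(n+"0.npz"); cal=(float(z["f"]),float(z["cx"]),float(z["cy"]),z["V"]); C=cloud(cal,z["d"]); p=z["p"]
    sel=(abs(C[...,0]-.497)<.1)&(abs(C[...,1]-.161)<.1)&(C[...,2]<.02)&(p.min(-1)>215)&(C[...,2]>.004)
    N,L,S,c=cv2.connectedComponentsWithStats(sel.astype(np.uint8)); i=1+S[1:,4].argmax()
    v,u=np.nonzero(L==i); Q=np.array([onz(cal,a,b,.010)[:2] for a,b in zip(u,v)])*1000
    r=cv2.minAreaRect(Q.astype(np.float32)); print(n,r,C[L==i][:,2].mean())
    h=p.astype(int); b=(h[...,2]-h[...,0]>12)&(np.hypot(C[...,0]-.5,C[...,1]-.161)<.035)
    v,u=np.nonzero(b); Q=np.array([onz(cal,a,b_,.010)[:2] for a,b_ in zip(u,v)])*1000; r=cv2.minAreaRect(Q.astype(np.float32)); print(len(Q),Q.mean(0),r)
E
```

```text
327.3329050567022 252.42374311630542 194.77268579505463 cam pos [ 0.28085299 -0.61846898  0.37355486] fwd [-0.29696854 -0.09307517 -0.95034031] right [ 0.30319832 -0.95292642 -0.00141694]
[ 0.20437314 -0.64279719  0.25242237]
scene pos [ 1.28435602 -0.46927301  1.19420395]
top ((497.89794921875, 162.02920532226562), (109.41830444335938, 149.407470703125), 8.994982719421387) 0.00985666458150484
34 [498.27884373 163.2260156 ] ((498.5123291015625, 162.9083251953125), (53.75123596191406, 55.61365509033203), 44.79439926147461)
scene ((498.8936767578125, 160.68182373046875), (112.22451782226562, 150.94554138183594), 9.260759353637695) 0.010238931416897475
11 [502.29761153 165.76159741] ((495.7611999511719, 169.94161987304688), (55.19474792480469, 43.01638412475586), 29.498531341552734)
```

>>> servo_tool:
  motion:
    - [[1,0.71,0.76,0,-0.49],[1,0.71,0.76,0,-0.49],[1,0.71,0.76,0,-0.49],[1,0.71,0.76,0,-0.49],[1,0.71,0.76,0,-0.49],[1,0.71,0.76,0,-0.49],[1,0.71,0.76,-0.3,-0.49],[1,0.71,0.76,-0.4,-0.49],[1,0.71,0.76,-0.4,-0.49],[1,0.71,0.76,-0.4,-0.49],[1,0.71,0.76,-0.4,-0.49],[1,0.71,0.76,-0.4,-0.49],[1,0.71,0.76,-0.4,-0.49],[1,0.71,0.76,-0.4,-0.49],[1,0,0,0,0],[1,0,0,0,0]]

```text
t: 1.7
eef_pos: [0.6022, -0.2161, 0.1282]
tool_rot: [-0.0, 0.967, -0.253, -0.001]
contact_force: [-1.2, -0.2, 0.8]
gripper_width: 1.003
grasp_force: 0.0
```

```bash
python3 - <<'E'
from h import *
o=bot.get_obs(); print(o["t"],o["eef_pos"],o["tool_rot"],o["q"])
cal=K("wrist"); p,d=bot.read_camera("wrist"); np.savez("w0.npz",p=p,d=d)
cv2.imwrite("pics/w0.png",p[...,::-1])
E
```

```text
1.7 [ 0.60217639 -0.21611582  0.12823152] [-7.26171287e-05  9.67389005e-01 -2.53293356e-01 -9.91708138e-04] [ 0.23384129  0.55363505  0.01829978  1.74695574 -0.01309731  0.84310185
 -1.82482374]
```

View pics/w0.png

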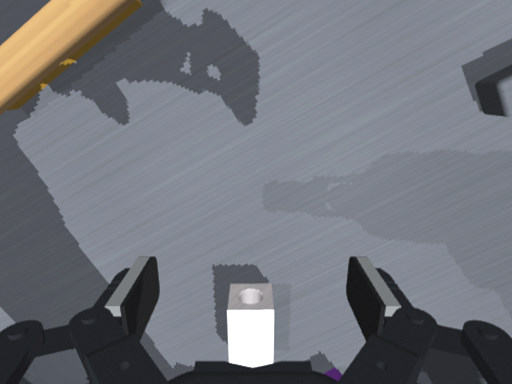

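The hole shows clearly at (251,296), so the drilled end points along −30°, towards (0.53, −0.17). I'll grip lightly near that end and see whether the boss swings.

>>> servo_tool:
  motion:
    - [[1,-0.94,0.55,0,-0.07],[1,-0.94,0.55,0,0],[1,0,0,-0.8,0],[1,0,0,-0.8,0],[1,0,0,-0.8,0],[0.6,0,0,0,0],[0.3,0,0,0,0],[0.3,0,0,0,0],[0.3,0,0,0,0],[0.3,0,0,0,0],[0.3,0,0,0,0],[0.3,0,0,0,0]]
  newtons: 20

```text
t: 2.95
eef_pos: [0.5283, -0.1745, 0.0353]
tool_rot: [0.0, 0.966, -0.259, 0.002]
contact_force: [-0.6, -1.1, 8.6]
gripper_width: 0.417
grasp_force: 21.5
```

>>> servo_tool:
  motion:
    - [[0.3,0,0,0.5,0],[0.3,0,0,0.5,0],[0.3,0,0,0.5,0],[0.3,0,0,0,0],[0.3,0,0,0,0]]

```text
t: 3.45
eef_pos: [0.527, -0.1737, 0.0937]
tool_rot: [-0.0, 0.966, -0.259, 0.001]
contact_force: [-0.4, -0.2, -2.8]
gripper_width: 0.418
grasp_force: 21.1
```

```bash
cat > look.py <<'E'
from h import *
import sys
name=sys.argv[1]; o=bot.get_obs(); print(round(o["t"],2),np.round(o["eef_pos"],4),np.round(o["contact_force"],1),np.round(o["torque"],2))
c=o["eef_pos"]; ims=[]
for n in("scene","top"):
    cal=K(n); p,d=bot.read_camera(n); f,cx,cy,V=cal; q=V[:3,:3]@c+V[:3,3]; u,v=int(cx+f*q[0]/q[2]),int(cy+f*q[1]/q[2])
    u=np.clip(u,40,472);v=np.clip(v,40,344)
    ims.append(cv2.resize(p[v-40:v+40,u-40:u+40,::-1],(400,400),interpolation=cv2.INTER_CUBIC))
    np.savez(f"{n}_{name}.npz",p=p,d=d)
cv2.imwrite(f"pics/{name}.png",np.hstack(ims))
E
python3 look.py lift
```

```text
3.45 [ 0.527  -0.1737  0.0937] [-0.4 -0.2 -2.8] [-0.1  -0.05  0.01]
```

View pics/lift.png

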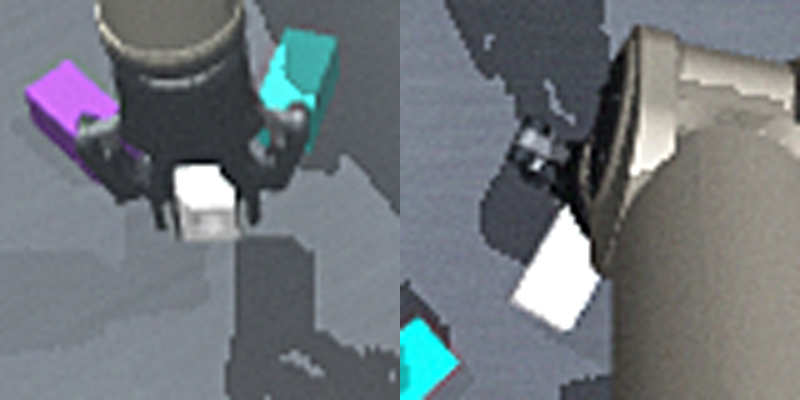

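The boss is held level, and friction resists the swing. I'll jerk it upward to help gravity turn it.

>>> servo_tool:
  motion:
    - [[0.3,0,0,1,0],[0.3,0,0,1,0],[0.3,0,0,-1,0],[0.3,0,0,1,0],[0.3,0,0,-1,0],[0.3,0,0,1,0],[0.3,0,0,-1,0],[0.3,0,0,1,0],[0.3,0,0,-1,0],[0.3,0,0,0,0],[0.3,0,0,0,0],[0.3,0,0,0,0]]

```text
t: 4.75
eef_pos: [0.527, -0.1737, 0.1338]
tool_rot: [0.0, 0.966, -0.259, 0.0]
contact_force: [-1.0, -0.0, -0.9]
gripper_width: 0.417
grasp_force: 21.6
```

```bash
python3 look.py shake; python3 - <<'E'
from h import *
C=cloud(K("top"),np.load("top_shake.npz")["d"]); e=bot.get_obs()["eef_pos"]; u=np.array([.868,-.497]);n=np.array([.497,.868])
D=C[...,:2]-e[:2]; a=D@u; b=D@n; m=(abs(b)<.013)&(a<-.0)&(a>-.1)
for lo in np.arange(-.09,0,.01):
    k=m&(a>lo)&(a<lo+.01); print(round(lo,2),k.sum(),np.round(np.median(C[k][:,2]) if k.any() else 0,3))
E
```

```text
4.75 [ 0.527  -0.1737  0.1338] [-1.  -0.  -0.9] [-0.08 -0.12 -0.03]
-0.09 116 0.566
-0.08 112 0.558
-0.07 138 0.546
-0.06 111 0.544
-0.05 101 0.536
-0.04 105 0.526
-0.03 93 0.519
-0.02 64 0.513
-0.01 56 0.504
```

```bash
cat > prof.py <<'E'
from h import *
# boss profile in (a along tool x, z rel TCP) from scene/top depth near the tool
def prof(cams=("scene","top"),ps=True):
    o=bot.get_obs(); e=o["eef_pos"]; w,x,y,z=o["tool_rot"]; ps_=2*np.arctan2(y,x); u=np.array([np.cos(ps_),np.sin(ps_)]); n=np.array([-u[1],u[0]])
    print(round(o["t"],2),np.round(e,4),"yaw",round(np.degrees(ps_),1),"F",np.round(o["contact_force"],1),"g",round(float(o["grasp_force"]),1),round(float(o["gripper_width"]),3))
    for c in cams:
        cal=K(c); p,d=bot.read_camera(c); C=cloud(cal,d); D=C[...,:2]-e[:2]; a=D@u; b=D@n
        m=(abs(b)<.012)&(abs(a)<.1)&(C[...,2]<e[2]+.05)&(C[...,2]>max(.006,e[2]-.1))&(p.min(-1)>90)
        A=a[m]*1000; Z=(C[...,2][m]-e[2])*1000; i=np.lexsort((A,))
        print(c,m.sum()); 
        for lo in range(-100,100,8):
            k=(A>=lo)&(A<lo+8)
            if k.any(): print(lo+4,int(k.sum()),"z",np.round(np.percentile(Z[k],[5,50,95])).astype(int))
if __name__=="__main__": prof()
E
python3 prof.py
```

```text
4.85 [ 0.5274 -0.1738  0.1343] yaw -30.0 F [-0.   0.9 -2.3] g 21.6 0.418
scene 133
-40 2 z [-10 -10 -10]
-32 11 z [-10  -8  -5]
-24 9 z [-8 -4  0]
-16 19 z [-30  -4  -1]
-8 23 z [-29  -3   2]
0 45 z [-29  -7   3]
8 24 z [-34 -28 -15]
top 155
-72 9 z [-22 -15 -13]
-64 23 z [-19 -16 -11]
-56 27 z [-17 -13  -9]
-48 24 z [-16 -12  -8]
-40 25 z [-14 -10  -6]
-32 25 z [-12  -9  -6]
-24 20 z [-12  -6  -2]
-16 2 z [-8 -6 -5]
```

View pics/shake.png

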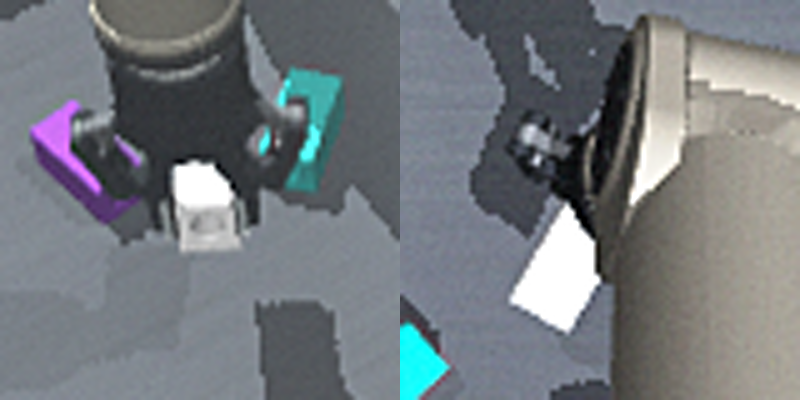

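>>> servo_tool:
  motion:
    - [[0.3,0,0,1,0],[0.3,0,0,-1,0],[0.3,0,0,1,0],[0.3,0,0,-1,0],[0.3,0,0,1,0],[0.3,0,0,-1,0],[0.3,0,0,1,0],[0.3,0,0,-1,0],[0.3,0,0,1,0],[0.3,0,0,-1,0],[0.3,0,0,1,0],[0.3,0,0,-1,0],[0.3,0,0,1,0],[0.3,0,0,-1,0],[0.3,0,0,1,0],[0.3,0,0,-1,0],[0.3,0,0,1,0],[0.3,0,0,-1,0],[0.3,0,0,0,0],[0.3,0,0,0,0]]

```text
t: 6.95
eef_pos: [0.5263, -0.1735, 0.1333]
tool_rot: [0.0, 0.966, -0.259, -0.001]
contact_force: [0.1, -0.0, -1.4]
gripper_width: 0.416
grasp_force: 21.9
```

```bash
python3 prof.py
```

```text
6.95 [ 0.5263 -0.1735  0.1333] yaw -30.0 F [ 0.1 -0.  -1.4] g 21.9 0.416
scene 143
-64 1 z [-36 -36 -36]
-56 2 z [-34 -34 -33]
-48 4 z [-31 -29 -28]
-40 9 z [-25 -23 -21]
-32 8 z [-19 -17 -15]
-24 10 z [-45 -15 -13]
-16 16 z [-40  -9  -5]
-8 16 z [-37 -18  -1]
0 33 z [-30  -6   0]
8 30 z [-28 -23  -9]
16 14 z [-31 -27 -24]
top 146
-64 11 z [-41 -36 -33]
-56 28 z [-37 -32 -27]
-48 25 z [-34 -27 -23]
-40 24 z [-29 -23 -20]
-32 25 z [-24 -19 -16]
-24 23 z [-20 -15  -9]
-16 10 z [-14 -12  -8]
```

Shaking works: the slope has gone from 13° to 28°. I'll keep going, now diagonally (up and towards the solid end).

>>> servo_tool:
  motion:
    - [[0.3,-0.4,0.23,1,0],[0.3,0.4,-0.23,-1,0],[0.3,-0.4,0.23,1,0],[0.3,0.4,-0.23,-1,0],[0.3,-0.4,0.23,1,0],[0.3,0.4,-0.23,-1,0],[0.3,-0.4,0.23,1,0],[0.3,0.4,-0.23,-1,0],[0.3,-0.4,0.23,1,0],[0.3,0.4,-0.23,-1,0],[0.3,-0.4,0.23,1,0],[0.3,0.4,-0.23,-1,0],[0.3,-0.4,0.23,1,0],[0.3,0.4,-0.23,-1,0],[0.3,-0.4,0.23,1,0],[0.3,0.4,-0.23,-1,0],[0.3,-0.4,0.23,1,0],[0.3,0.4,-0.23,-1,0],[0.3,-0.4,0.23,1,0],[0.3,0.4,-0.23,-1,0]]

```text
t: 9.05
eef_pos: [0.5304, -0.1737, 0.14]
tool_rot: [-0.001, 0.966, -0.259, 0.005]
contact_force: [4.4, -0.9, -0.5]
gripper_width: 0.415
grasp_force: 21.2
```

>>> servo_tool:
  motion:
    - [[0.3,-0.4,0.23,1,0],[0.3,0.4,-0.23,-1,0],[0.3,-0.4,0.23,1,0],[0.3,0.4,-0.23,-1,0],[0.3,-0.4,0.23,1,0],[0.3,0.4,-0.23,-1,0],[0.3,-0.4,0.23,1,0],[0.3,0.4,-0.23,-1,0],[0.3,-0.4,0.23,1,0],[0.3,0.4,-0.23,-1,0],[0.3,-0.4,0.23,1,0],[0.3,0.4,-0.23,-1,0],[0.3,-0.4,0.23,1,0],[0.3,0.4,-0.23,-1,0],[0.3,-0.4,0.23,1,0],[0.3,0.4,-0.23,-1,0],[0.3,-0.4,0.23,1,0],[0.3,0.4,-0.23,-1,0],[0.3,0,0,0,0],[0.3,0,0,0,0]]

```text
t: 11.05
eef_pos: [0.5269, -0.1737, 0.1338]
tool_rot: [-0.0, 0.966, -0.259, -0.0]
contact_force: [0.3, -0.3, -1.3]
gripper_width: 0.409
grasp_force: 21.5
```

```bash
python3 prof.py
```

```text
11.05 [ 0.5269 -0.1737  0.1338] yaw -30.0 F [ 0.3 -0.3 -1.3] g 21.5 0.409
scene 94
-16 2 z [-51 -50 -50]
-8 12 z [-82 -40 -10]
0 24 z [-19  -9  -3]
8 11 z [-49 -11  -4]
16 20 z [-40 -18 -12]
24 25 z [-33 -21 -15]
top 85
-40 20 z [-70 -62 -55]
-32 24 z [-57 -53 -46]
-24 27 z [-46 -40 -32]
-16 14 z [-34 -28 -22]
```

The boss now hangs at about 55°, but the grip is down to a corner. I'll stop shaking, bring the lower edge of the solid end down onto the bench and roll the boss upright about it.

>>> servo_tool:
  motion:
    - [[0.3,0,0,-0.3,0],[0.3,0,0,-0.3,0],[0.3,0,0,-0.3,0],[0.3,0,0,-0.1,0],[0.3,0,0,0,0]]
  newtons: 24

```text
t: 11.65
eef_pos: [0.5261, -0.1735, 0.0921]
tool_rot: [0.0, 0.966, -0.259, -0.001]
contact_force: [0.4, 1.1, -2.0]
gripper_width: 0.412
grasp_force: 25.6
```

```bash
python3 prof.py
```

```text
11.65 [ 0.5261 -0.1735  0.0921] yaw -30.0 F [ 0.4  1.1 -2. ] g 25.6 0.412
scene 88
-16 4 z [-52 -50 -47]
-8 10 z [-78 -32  -9]
0 22 z [-61  -8  -4]
8 14 z [-55 -12  -5]
16 14 z [-46 -19 -14]
24 22 z [-26 -22 -17]
40 1 z [-86 -86 -86]
64 1 z [-86 -86 -86]
top 82
-88 1 z [-86 -86 -86]
-40 18 z [-85 -62 -56]
-32 23 z [-61 -50 -44]
-24 27 z [-50 -40 -32]
-16 13 z [-36 -28 -22]
```

>>> servo_tool:
  motion:
    - [[0.3,0,0,-0.1,0],[0.3,0,0,0,0]]

```text
t: 11.95
eef_pos: [0.5269, -0.1737, 0.0892]
tool_rot: [0.0, 0.966, -0.259, -0.0]
contact_force: [-0.3, -0.3, -1.7]
gripper_width: 0.414
grasp_force: 25.6
```

>>> servo_tool:
  motion:
    - [[0.3,0,0,-0.06,0],[0.3,0,0,0,0]]

```text
t: 12.15
eef_pos: [0.5268, -0.1737, 0.0867]
tool_rot: [0.0, 0.966, -0.259, -0.0]
contact_force: [0.5, -0.3, -1.8]
gripper_width: 0.414
grasp_force: 25.6
```

>>> servo_tool:
  motion:
    - [[0.3,0,0,-0.08,0],[0.3,0,0,0,0]]

```text
t: 12.35
eef_pos: [0.528, -0.1742, 0.0848]
tool_rot: [0.0, 0.966, -0.259, 0.001]
contact_force: [-1.1, 0.4, 6.7]
gripper_width: 0.412
grasp_force: 26.7
```

>>> servo_tool:
  motion:
    - [[0.3,-0.11,0.065,0,0],[0.3,-0.11,0.065,0,0],[0.3,-0.11,0.065,0,0],[0.3,0,0,0,0]]

```text
t: 12.75
eef_pos: [0.5155, -0.1667, 0.0852]
tool_rot: [0.0, 0.966, -0.259, 0.003]
contact_force: [2.1, -2.1, 6.3]
gripper_width: 0.417
grasp_force: 26.7
```

```bash
python3 prof.py
```

```text
12.75 [ 0.5155 -0.1667  0.0852] yaw -30.0 F [ 2.1 -2.1  6.3] g 26.7 0.417
scene 122
-80 1 z [-79 -79 -79]
-72 1 z [-78 -78 -78]
-8 8 z [-50 -41 -31]
0 27 z [-27  -8  -4]
8 27 z [-75 -12  -6]
16 17 z [-58 -19 -11]
24 34 z [-41 -20 -13]
32 5 z [-19 -18 -15]
48 1 z [-79 -79 -79]
96 1 z [-79 -79 -79]
top 47
-96 1 z [-79 -79 -79]
-80 1 z [-78 -78 -78]
-48 1 z [-76 -76 -76]
-32 10 z [-76 -68 -62]
-24 24 z [-64 -55 -46]
-16 10 z [-44 -40 -35]
```

It's rolling: now about 63–68°. Continuing.

>>> servo_tool:
  motion:
    - [[0.3,-0.11,0.065,0,0],[0.3,-0.11,0.065,-0.02,0],[0.3,-0.11,0.065,-0.03,0],[0.3,-0.11,0.065,-0.04,0],[0.3,0,0,0,0]]

```text
t: 13.35
eef_pos: [0.4956, -0.1551, 0.0805]
tool_rot: [-0.0, 0.966, -0.259, 0.0]
contact_force: [0.0, -0.9, 8.1]
gripper_width: 0.414
grasp_force: 27.4
```

```bash
python3 prof.py; python3 look.py roll
```

```text
13.35 [ 0.4956 -0.1551  0.0805] yaw -30.0 F [ 0.  -0.9  8.1] g 27.4 0.414
scene 161
0 24 z [-31  -9  -4]
8 28 z [-31 -11  -4]
16 5 z [-12  -9  -6]
24 39 z [-73 -53  -6]
32 65 z [-57 -26  -7]
top 4
-88 1 z [-73 -73 -73]
-48 1 z [-73 -73 -73]
-32 1 z [-74 -74 -74]
-8 1 z [-68 -68 -68]
13.45 [ 0.4957 -0.1552  0.0806] [-0.8 -0.3  7.4] [-0.18  0.04 -0.05]
```

View pics/roll.png

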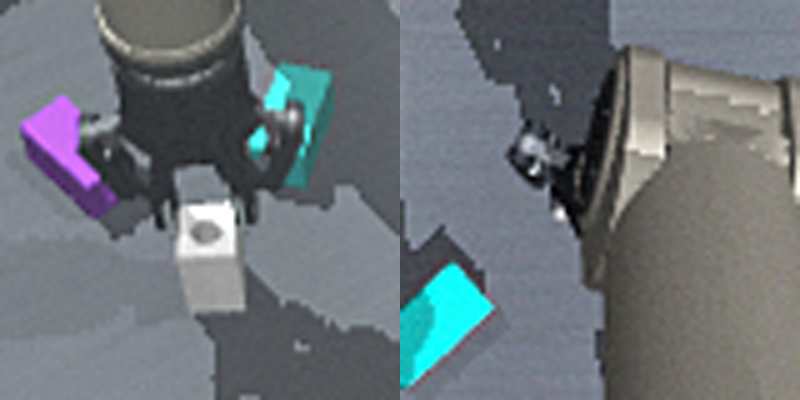

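The boss is upright with the hole showing on top. A light press to square it, then I'll measure.

>>> servo_tool:
  motion:
    - [[0.3,-0.03,0.02,-0.05,0],[0.3,0,0,0,0],[0.3,0,0,0,0]]

```text
t: 13.85
eef_pos: [0.4947, -0.1544, 0.0796]
tool_rot: [-0.0, 0.966, -0.259, 0.0]
contact_force: [-4.9, 1.1, 20.0]
gripper_width: 0.409
grasp_force: 29.1
```

```bash
cat > prof2.py <<'E'
from h import *
o=bot.get_obs(); e=o["eef_pos"]; w,x,y,z=o["tool_rot"]; q=2*np.arctan2(y,x); u=np.array([np.cos(q),np.sin(q)]); n=np.array([-u[1],u[0]])
print(round(o["t"],2),e,"F",np.round(o["contact_force"],1),np.degrees(q))
P=[]
for _ in range(3):
    cal=K("scene"); p,d=bot.read_camera("scene"); P.append(cloud(cal,d))
C=np.mean(P,0); D=C[...,:2]-e[:2]; a=D@u*1000; b=D@n*1000; Z=C[...,2]*1000
m=(abs(b)<15)&(a>10)&(a<45)&(p.min(-1)>90)&(Z>8)&(Z<62)
A=np.polyfit(Z[m],a[m],1); r=a[m]-np.polyval(A,Z[m]); m2=abs(r)<4; A=np.polyfit(Z[m][m2],a[m][m2],1)
print("side face a = %.3f z + %.1f (mm), lean deg %.1f, a mid %.1f"%(A[0],A[1],np.degrees(np.arctan(A[0])),np.polyval(A,36)),m.sum())
t=(abs(b)<25)&(abs(a)<45)&(p.min(-1)>120)&(Z>64)&(Z<82)
cc=cv2.minAreaRect(np.stack([C[t][:,0],C[t][:,1]],1).astype(np.float32)*1000)
print("top pts",t.sum(),"z",np.median(Z[t]),cc,"a range",np.percentile(a[t],[2,98]),"b range",np.percentile(b[t],[2,98]))
S=np.polyfit(a[t],Z[t],1); print("top slope deg",np.degrees(np.arctan(S[0])))
E
python3 prof2.py
```

```text
13.85 [ 0.49465833 -0.15442228  0.07956141] F [-4.9  1.1 20. ] -30.0182252539885
side face a = 0.075 z + 26.3 (mm), lean deg 4.3, a mid 29.0 89
top pts 122 z 72.73460739687329 ((508.2432861328125, -160.95755004882812), (43.412052154541016, 39.03247833251953), 70.50253295898438) a range [-3.43949216 32.3569397 ] b range [-19.41566476  20.25525967]
top slope deg -4.9638934687357725
```

>>> servo_tool:
  motion:
    - [[0.3,-0.06,0.035,0,0],[0.3,-0.06,0.035,0,0],[0.3,-0.03,0.02,0,0],[0.3,0,0,0,0]]

```text
t: 14.4
eef_pos: [0.4887, -0.1508, 0.0781]
tool_rot: [-0.0, 0.966, -0.259, -0.0]
contact_force: [0.8, -0.7, 5.2]
gripper_width: 0.413
grasp_force: 27.5
```

```bash
python3 prof2.py
```

```text
14.4 [ 0.48870106 -0.15080328  0.07813308] F [ 0.8 -0.7  5.2] -30.000083635402603
side face a = 0.024 z + 30.5 (mm), lean deg 1.4, a mid 31.3 93
top pts 122 z 71.91473774747459 ((500.85247802734375, -157.96054077148438), (44.04374694824219, 37.477115631103516), 55.86848068237305) a range [-4.06327752 32.85490273] b range [-19.97284341  20.27382933]
top slope deg -2.685762649921699
```

>>> servo_tool:
  motion:
    - [[0.3,0,0,0.02,0],[0.5,0,0,0,0],[0.6,0,0,0,0],[0.8,0,0,0,0],[1,0,0,0,0],[1,0,0,0,0],[1,0,0,0,0]]

```text
t: 15.25
eef_pos: [0.4888, -0.151, 0.0789]
tool_rot: [0.0, 0.966, -0.259, -0.0]
contact_force: [0.8, -0.1, -0.2]
gripper_width: 1.001
grasp_force: 0.0
```

```bash
python3 prof2.py
```

```text
15.25 [ 0.48884742 -0.15104234  0.0788702 ] F [ 0.8 -0.1 -0.2] -30.011015556715172
side face a = -0.005 z + 28.9 (mm), lean deg -0.3, a mid 28.7 97
top pts 112 z 71.85189363828829 ((497.4045715332031, -156.04739379882812), (36.24009323120117, 39.553897857666016), 60.16593933105469) a range [-6.58202497 29.59884544] b range [-17.99594914  15.96083139]
top slope deg -2.3415668373554794
```

Released and standing upright with the hole up. I'll regrip centred and higher.

>>> servo_tool:
  motion:
    - [[1,0.12,-0.08,0,0],[1,0.11,-0.08,0,0],[1,0,0,-0.33,0],[1,0,0,-0.32,0],[1,0,0,0,0],[0.6,0,0,0,0],[0.5,0,0,0,0],[0.45,0,0,0,0],[0.3,0,0,0,0],[0.3,0,0,0,0],[0.3,0,0,0,0],[0.3,0,0,0,0]]
  newtons: 25

```text
t: 16.6
eef_pos: [0.4984, -0.1575, 0.0533]
tool_rot: [-0.0, 0.966, -0.259, 0.0]
contact_force: [-0.5, -0.1, 4.7]
gripper_width: 0.419
grasp_force: 32.2
```

>>> servo_tool:
  motion:
    - [[0.2,0,0,0,0],[0.2,0,0,0,0],[0.2,0,0,0,0]]
  newtons: 70

```text
t: 16.9
eef_pos: [0.4984, -0.1575, 0.0534]
tool_rot: [-0.0, 0.966, -0.259, 0.0]
contact_force: [-1.1, 0.3, 7.0]
gripper_width: 0.41
grasp_force: 69.2
```

```bash
python3 prof2.py
```

```text
16.9 [ 0.49841372 -0.15747749  0.05335905] F [-1.1  0.3  7. ] -30.01161659176392
side face a = -0.009 z + 17.6 (mm), lean deg -0.5, a mid 17.3 94
top pts 93 z 71.43806398970341 ((501.137939453125, -157.18746948242188), (42.59070587158203, 33.22529220581055), 53.33716583251953) a range [-14.24203855  18.50477317] b range [-17.85854478  16.56779641]
top slope deg -2.0317078644854405
```

>>> servo_tool:
  motion:
    - [[0.2,0,0,0.4,0],[0.2,0,0,0.6,0],[0.2,0,0,0.6,0],[0.2,0,0.4,0,0.4],[0.2,0,0.8,0,0.8],[0.2,0,0.8,0,0.8],[0.2,0,0.8,0,0.8],[0.2,0,0.8,0,0.8],[0.2,0,0.8,0,0.8],[0.2,0,0.6,0,0.8],[0.2,0,0.4,0,0.4],[0.2,0,0,0,0.07],[0.2,0,0,0,0],[0.2,0,0,0,0]]

```text
t: 18.45
eef_pos: [0.4978, 0.057, 0.1165]
tool_rot: [0.0, 0.997, 0.077, -0.0]
contact_force: [1.1, 0.4, -3.0]
gripper_width: 0.41
grasp_force: 70.2
```

```bash
python3 - <<'E'
from h import *
o=bot.get_obs(); print(o["t"],o["eef_pos"],o["tool_rot"],o["contact_force"],o["torque"],o["q"])
cal=K("wrist"); p,d=bot.read_camera("wrist"); np.savez("w1.npz",p=p,d=d,f=cal[0],cx=cal[1],cy=cal[2],V=cal[3])
cv2.imwrite("pics/w1.png",p[...,::-1])
E
```

```text
18.45 [0.49784075 0.05698757 0.11652618] [ 4.29975676e-04  9.97043883e-01  7.68318184e-02 -4.25865351e-04] [ 1.11419205  0.44959881 -2.97907364] [-0.04160393  0.06673093 -0.00099038] [-0.10124184  0.38720276 -0.16613425  2.07435865  0.09956104  0.68828193
 -1.74931895]
```

View pics/w1.png

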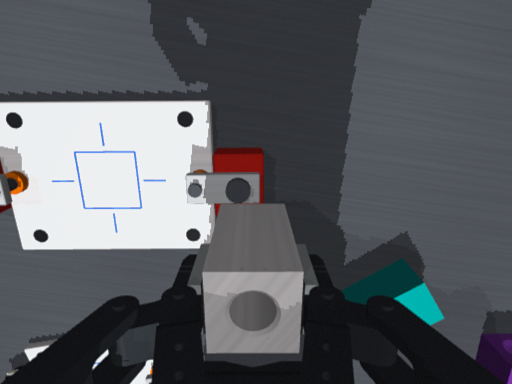

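The mark is clear, with its square centred near (110,180). The held boss has its hole up, centred near (253,311). I'll measure both.

```bash
python3 - <<'E'
from h import *
z=np.load("w1.npz"); cal=(float(z["f"]),float(z["cx"]),float(z["cy"]),z["V"]); p=z["p"].astype(int); C=cloud(cal,z["d"])
b=((p[...,2]-p[...,0]>40)).astype(np.uint8); b[:,200:]=0
N,L,S,c=cv2.connectedComponentsWithStats(b,connectivity=8)
i=1+S[1:,4].argmax(); v,u=np.nonzero(L==i); print("square comp",S[i])
print("plate z",np.median(C[120:150,90:130,2]),"bench z",np.median(C[10:60,20:100,2]))
Q=np.array([onz(cal,a,b_,.010)[:2]*1000 for a,b_ in zip(u,v)]).astype(np.float32); r=cv2.minAreaRect(Q); print("outline",r)
mk=np.array(r[0])/1000
g=(p.min(-1)>200).astype(np.uint8); N,L,S,c=cv2.connectedComponentsWithStats(g); 
v,u=np.nonzero(L==L[140,60]); Q=np.array([onz(cal,a,b_,.010)[:2]*1000 for a,b_ in zip(u,v)]).astype(np.float32); print("plate",cv2.minAreaRect(Q))
# boss top: depth-based plane
e=bot.get_obs()["eef_pos"]; T=C[282:345,208:298].reshape(-1,3); T=T[abs(T[:,2]-np.median(T[:,2]))<.006]
A=np.c_[T[:,:2]-e[:2],np.ones(len(T))]; k=np.linalg.lstsq(A,T[:,2],rcond=None)[0]; print("boss top z",np.median(T[:,2]),"tilt deg",np.degrees(k[:2]),"rel TCP",np.median(T[:,2])-e[2])
D=C[...,:]-e; m=(abs(D[...,2]-(np.median(T[:,2])-e[2]))<.004)&(np.hypot(D[...,0],D[...,1])<.035); v,u=np.nonzero(m); m&=(np.mgrid[:384,:512][1]>190)
r2=cv2.minAreaRect((C[m][:,:2]*1000).astype(np.float32)); print("boss top rect",r2)
gray=z["p"].mean(-1).astype(np.uint8)[285:345,215:295]; h=(gray<np.percentile(gray,40)).astype(np.uint8); n,l,s,cc=cv2.connectedComponentsWithStats(h); j=l[26,38]; print(s[j],cc[j]+[215,285])
ce=onz(cal,253,311,np.median(T[:,2])); print("hole centre",ce,"TCP",e,"offset",ce-e,"to mark",mk-ce[:2])
E
```

```text
square comp [ 74 151  68  58 491]
plate z 0.010443824355885797 bench z 0.00048765289388117
outline ((498.32843017578125, 162.31307983398438), (42.609092712402344, 43.93290328979492), 8.813016891479492)
plate ((498.3642578125, 162.4015350341797), (108.63745880126953, 147.31759643554688), 8.820645332336426)
boss top z 0.1354680200538111 tilt deg [1.71746774 0.40329453] rel TCP 0.018824709204501383
boss top rect ((498.9231262207031, 51.54370880126953), (38.02579879760742, 57.226524353027344), 9.157388687133789)
[  10    5   56   46 1884] [253.62951168 311.85881104]
hole centre [0.49917038 0.05719735 0.13546802] TCP [0.49794855 0.05697239 0.11664331] offset [0.00122182 0.00022496 0.01882471] to mark [-0.00084195  0.10511573]
```

>>> servo_tool:
  motion:
    - [[0.2,0,0.5,0,0],[0.2,0,0.8,0,0],[0.2,0,0.8,0,0],[0.2,-0.01,0.53,0,0],[0.2,0,0,0,0],[0.2,0,0,-0.4,0],[0.2,0,0,-0.4,0],[0.2,0,0,-0.2,0],[0.2,0,0,0,0],[0.2,0,0,0,0]]

```text
t: 19.5
eef_pos: [0.498, 0.1631, 0.0772]
tool_rot: [0.0, 0.997, 0.078, 0.0]
contact_force: [0.2, 0.3, -1.5]
gripper_width: 0.412
grasp_force: 70.4
```

>>> servo_tool:
  motion:
    - [[0.2,-0.01,-0.02,-0.15,0],[0.2,0,0,-0.12,0],[0.2,0,0,0,0],[0.2,0,0,0,0]]

```text
t: 19.9
eef_pos: [0.4972, 0.1629, 0.066]
tool_rot: [0.0, 0.997, 0.078, -0.0]
contact_force: [-0.7, -1.1, -3.2]
gripper_width: 0.412
grasp_force: 70.4
```

```bash
python3 - <<'E'
from h import *
o=bot.get_obs(); print(o["t"],o["eef_pos"],o["contact_force"],o["torque"])
p,d=bot.read_camera("wrist"); cal=K("wrist"); np.savez("w2.npz",p=p,d=d,f=cal[0],cx=cal[1],cy=cal[2],V=cal[3])
cv2.imwrite("pics/w2.png",cv2.resize(p[120:384,130:382,::-1],None,fx=2.2,fy=2.2,interpolation=cv2.INTER_CUBIC))
E
```

```text
19.9 [0.49722752 0.16290732 0.06603527] [-0.71604512 -1.07469195 -3.24434668] [-0.00425765  0.02406245  0.01960363]
```

View pics/w2.png

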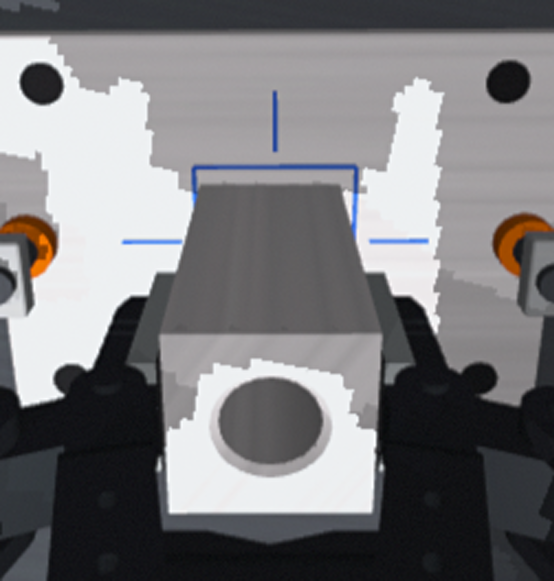

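```bash
python3 - <<'E'
from h import *
z=np.load("w2.npz"); cal=(float(z["f"]),float(z["cx"]),float(z["cy"]),z["V"])
P=lambda x,y,h: onz(cal,130+(x+.5)/2.2-.5,120+(y+.5)/2.2-.5,h)
t=np.radians(8.8); ux=np.array([np.cos(t),np.sin(t)]); uy=np.array([-ux[1],ux[0]])
m=np.array([.4983,.1623])
for n,x,y,h in [("oL",193,167,.01),("oR",357,167,.01),("bL",200,184,.0128),("bR",340,184,.0128),("tL",181,241,.01),("tR",370,241,.01),("hole",270,425,.0848)]:
    q=P(x,y,h)[:2]-m; print(n,np.round([q@ux*1000,q@uy*1000],1))
E
```

```text
oL [20.8 21.1]
oR [ 20.9 -21.5]
bL [17.1 19.1]
bR [ 17.2 -16.9]
tL [-0.1 24.9]
tR [  0.  -25.8]
hole [-0.6  1. ]
```

The boss is 0.9 mm short in the plate's x and about 1.3 mm over in y. I'll correct that and lower to contact.

>>> servo_tool:
  motion:
    - [[0.2,0.025,-0.032,0,0],[0.2,0,0,0,0],[0.2,0,0,-0.04,0],[0.2,0,0,-0.03,0],[0.2,0,0,0,0],[0.2,0,0,0,0]]

```text
t: 20.55
eef_pos: [0.4984, 0.1617, 0.0634]
tool_rot: [0.0, 0.997, 0.078, 0.0]
contact_force: [-0.6, -0.1, 2.2]
gripper_width: 0.414
grasp_force: 70.4
```

>>> servo_tool:
  motion:
    - [[0.2,0,0,-0.012,0],[0.2,0,0,0,0],[0.2,0,0,0,0],[0.2,0,0,0,0]]

```text
t: 20.95
eef_pos: [0.4984, 0.1617, 0.0634]
tool_rot: [0.0, 0.997, 0.078, 0.0]
contact_force: [-1.7, -1.0, 6.3]
gripper_width: 0.412
grasp_force: 71.6
```

>>> servo_tool:
  motion:
    - [[0.2,0,0,-0.008,0],[0.2,0,0,0,0],[0.2,0,0,0,0],[0.2,0,0,0,0],[0.2,0,0,0,0]]

```text
t: 21.45
eef_pos: [0.4984, 0.1617, 0.0634]
tool_rot: [0.0, 0.997, 0.078, 0.0]
contact_force: [-3.4, -1.0, 10.7]
gripper_width: 0.414
grasp_force: 72.2
```

```bash
python3 - <<'E'
from h import *
o=bot.get_obs(); F=[]
for k in range(3):
    p,d=bot.read_camera("wrist"); s=bot.get_obs(); F.append(np.r_[s["contact_force"],s["torque"]])
print(o["t"],np.round(F,2)); cal=K("wrist"); C=cloud(cal,d)
np.savez("w3.npz",p=p,d=d,f=cal[0],cx=cal[1],cy=cal[2],V=cal[3])
e=o["eef_pos"]; m=(abs(C[...,2]-.082)<.006)&(np.hypot(C[...,0]-e[0],C[...,1]-e[1])<.02)
A=np.c_[C[m][:,:2]-e[:2],np.ones(m.sum())]; k=np.linalg.lstsq(A,C[m][:,2],rcond=None)[0]; print("top",k[2],"tilt",np.degrees(k[:2]))
w=cv2.resize(p[120:384,130:382,::-1],None,fx=2.2,fy=2.2,interpolation=cv2.INTER_CUBIC)
q,_=bot.read_camera("scene"); f,cx,cy,V=K("scene"); t=V[:3,:3]@e+V[:3,3]; u,v=int(cx+f*t[0]/t[2]),int(cy+f*t[1]/t[2])
s=cv2.resize(q[v-40:v+40,u-17:u+17,::-1],(246,580),interpolation=cv2.INTER_CUBIC)
cv2.imwrite("pics/w3.png",np.hstack([w[:580],s]))
E
```

```text
21.45 [[-3.01 -1.11  9.58 -0.45  0.75 -0.02]
 [-3.15 -0.81  9.65 -0.38  0.79  0.02]
 [-3.75 -1.85 10.15 -0.4   0.7   0.  ]]
top 0.08194596047572242 tilt [-0.44020523 -0.05706358]
```

View pics/w3.png

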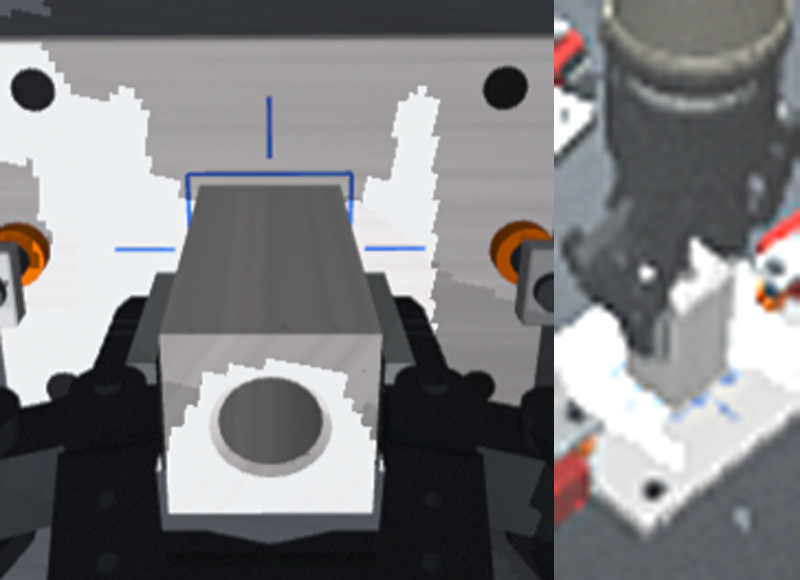

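The boss is centred in the outline: its base spans columns 199–341 against 188–352 for the square, with an even 3 mm front gap. I'll briefly soften the grip so it beds flat, and take out the small side load.

>>> servo_tool:
  motion:
    - [[0.2,-0.006,-0.002,0,0],[0.2,0,0,0,0],[0.2,0,0,0,0],[0.2,0,0,0,0],[0.2,0,0,0,0]]
  newtons: 22

```text
t: 22.15
eef_pos: [0.4984, 0.1617, 0.0634]
tool_rot: [0.0, 0.997, 0.078, 0.0]
contact_force: [-3.9, -1.4, 9.4]
gripper_width: 0.408
grasp_force: 72.0
```

>>> servo_tool:
  motion:
    - [[0.2,0,0,0,0],[0.2,0,0,0,0],[0.2,0,0,0,0],[0.2,0,0,0,0],[0.2,0,0,0,0]]
  newtons: 60

```text
t: 22.65
eef_pos: [0.4984, 0.1617, 0.0634]
tool_rot: [0.0, 0.997, 0.078, 0.0]
contact_force: [-2.1, 0.5, 10.4]
gripper_width: 0.41
grasp_force: 72.0
```

```bash
python3 - <<'E'
from h import *
F=[];K_=[]
for k in range(6):
    p,d=bot.read_camera("wrist"); s=bot.get_obs(); F.append(np.r_[s["contact_force"],s["torque"]]); C=cloud(K("wrist"),d); e=s["eef_pos"]
    m=(abs(C[...,2]-.082)<.005)&(np.hypot(C[...,0]-e[0],C[...,1]-e[1])<.02)
    A=np.c_[C[m][:,:2]-e[:2],np.ones(m.sum())]; K_.append(np.linalg.lstsq(A,C[m][:,2],rcond=None)[0])
print(s["t"],np.round(np.mean(F,0),2),"tilt",np.degrees(np.mean(K_,0)[:2]),np.mean(K_,0)[2],s["grasp_force"],e)
cv2.imwrite("pics/w4.png",p[...,::-1]); q=p[195:205,190:320].astype(int)
b=(p.astype(int)[...,2]-p.astype(int)[...,0]>40); v,u=np.nonzero(b[190:235,200:310]); print("blue cols",200+u.min(),200+u.max(),"rows",190+v.min())
E
```

```text
22.95 [-2.63 -0.87  9.2  -0.37  0.56 -0.05] tilt [-0.32568509  0.05198479] 0.08205987379624274 72.01047822833061 [0.49835597 0.16169366 0.06337516]
blue cols 200 309 rows 190
```

```bash
python3 -c "
from station import bot
print(bot.hand_in())"
```

```text
the job is handed in; nothing more can be done
None
```

The boss stands hole-up on the blue outline, centred to within about 1 mm and measured within about 0.5° of vertical. It is still gripped at about 70 N and pressed down at about 10 N, and the job was handed in at about 23 s of robot time.

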